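# Index the rotary pot press and unload the formed trough

## Task

Unload the rotary pot press: pull its red lock bolt fully out, turn the turntable one station clockwise (seen from above) until it clicks home, no further and not backwards (the yellow posts are there to push on), and push the bolt fully home again. Only then lift the brown trough that came from under the press out of its mould and set it down, not dropped, upright on the green plate in the black tray, square with the plate and wholly on it. Leave the pale blank in its mould and disturb nothing else on the bench.

Things in the scene. Friction and masses are not known exactly. Their poses are not given: they have to be found in the camera images.
- turret: Green base of the rotary press, fixed to the bench, about 400 mm over all. Origin on the turntable's vertical axis at bench height; x axis towards the press column, y axis towards the lock bolt. Column 50 x 70 mm, 190 to 240 mm from the axis, 260 mm high at most. A low detent housing (44 mm high) stands outside the rim on the side away from the column.
- press_head (a point): Centre of the underside of the fixed press head, 139 mm above the bench, 85 mm from the axis along the turret's +x, straight above the mould at the press station. The head and its arm are 70 mm wide (turret y) and reach from 53 mm off the axis outwards to the column, so a part below cannot be taken from above.
- unload_station (a point): Fixed point 85 mm from the axis along the turret's -y, 50 mm above the bench: where the centre of the floor of the mould from under the press comes to stand after one station clockwise. Open from above.
- turntable (a joint): Turntable angle in rad, 0 at the start, growing clockwise seen from above. A spring ball clicks it home every 90 degrees (0, pi/2, ...) and pulls it in within about 0.03 rad. Leaving a click takes about 5 N at a post, between clicks 1 to 3 N; it does not coast. Disc of 310 mm diameter, top 50 mm above the bench, with four moulds and four posts. Cannot turn while the bolt is home.
- push_post (a point): Top centre of one of the four yellow posts (18 mm diameter, from 50 to 120 mm above the bench, 140 mm from the axis, midway between the moulds). Starts at 225 degrees from the turret's x axis (robot's side, right); one station takes it to 135 degrees across the robot's side of the disc. Moves with the turntable.
- lock_bolt (a joint): Travel of the lock bolt in m: 0 fully home (turntable locked), 0.03 fully out. It slides along the turret's +y axis, away from the turntable, with 2 N of friction and stays where it is left. It goes home only when the turntable is within about 1.5 degrees of a click.
- bolt_knob (a point): Centre of the red ball (22 mm diameter) on top of the lock bolt's upright red handle (16 mm diameter, from 28 to 102 mm above the bench). 185 mm from the turntable axis along the turret's +y when home, 215 mm when out.
- press_mould (a point): Centre of the floor of the mould that is under the press at the start (50 mm above the bench); moves with the turntable, 85 mm from its axis. Each mould is an open steel frame with outer size 98 mm (tangential) x 60 mm (radial), walls 5 mm thick, top edge 76 mm above the bench; 2 mm play round the part.
- blank_mould (a point): Centre of the floor of the mould holding the pale blank; moves with the turntable.
- trough: The brown formed-fibre trough to unload, in the mould under the press. Open box 46 mm (its x) x 84 mm (its y) x 62 mm high, walls 4 mm, about 0.11 to 0.22 kg. Origin at the centre of its underside, z up. In the mould its long side is tangential and it stands 36 mm out of the mould.
- blank: Pale trough of the same size, still unpressed, in the mould next to the lock bolt at the start; rides along with the turntable and must stay in its mould. Origin at the centre of its underside.
- tray: Black open carrying tray fixed on the bench, to the left or the right of the turret: 250 mm (x) x 130 mm (y) x 28 mm high, walls and floor 5 mm. Two places side by side, 55 mm either way from its centre along its x axis. Origin at the centre of its underside.
- green_plate: Green plate in the free place of the tray, fixed: 66 mm (x) x 104 mm (y) x 3 mm thick. Origin at the centre of its underside, 5 mm above the bench (top face 8 mm above the bench). The trough belongs on it with its long side along the plate's y.
- finished: Brown trough of the same size already standing in the other place of the tray; leave it. Origin at the centre of its underside.
- pot_a: Black plastic pot, 84 mm rim diameter, 85 mm high, standing left of the turret near the robot; leave it. Origin at the centre of its underside.
- pot_b: Terracotta pot, 100 mm rim diameter, 90 mm high; leave it. Origin at the centre of its underside.
- bottle: White bottle with green cap, 70 mm diameter, 190 mm high; leave it. Origin at the centre of its underside.
- jar: Glass jar, 72 mm diameter, 100 mm high; leave it. Origin at the centre of its underside.
- trowel: Hand trowel lying on the bench, about 255 mm long, blade to its +x, under 30 mm high; leave it. Origin under the front of its wooden handle.
There are look-alikes about, which are no part of the job. What is shaped like the blank but blue or orange is not meant.

How it is judged:
On the way, in this order (a step that is already met when the one before it is completed fails the run):
1. the lock bolt is drawn out, the turntable still at its first station (value of joint lock_bolt above 0.024 m and value of joint turntable below 0.1 rad), for 0.1 s.
2. the turntable has clicked home one station clockwise, with the trough in its mould (value of joint turntable between 1.5308 and 1.6108 rad and velocity of joint turntable below 0.05 rad/s and value of joint lock_bolt above 0.015 m and distance between trough and press_mould below 0.015 m), for 0.2 s.
3. the lock bolt is fully home again, the trough still in its mould (value of joint turntable between 1.5308 and 1.6108 rad and value of joint lock_bolt below 0.005 m and distance between trough and press_mould below 0.015 m), for 0.2 s.
4. the trough is lifted out of the mould, the turntable locked (value of joint turntable between 1.5308 and 1.6108 rad and value of joint lock_bolt below 0.005 m and height (world z) of trough above 0.085 m), for 0.1 s.
At the end, for the whole second after the job is handed in: Turntable clicked home one station on (90 degrees, within 2.3), lock bolt home (within 5 mm), the trough released and at rest, upright on the green plate, its centre within 13 mm of the plate's along each side and square to it within 11 degrees; the blank within 20 mm of its place in its mould (value of joint turntable between 1.5308 and 1.6108 rad and velocity of joint turntable below 0.05 rad/s and value of joint lock_bolt below 0.005 m and x of trough in the frame of green_plate between -0.013 and 0.013 m and y of trough in the frame of green_plate between -0.013 and 0.013 m and z of trough in the frame of green_plate between 0.0005 and 0.008 m and angle between trough's own z axis and vertical below 0.1 rad and angle between the y axis of trough and the y axis of green_plate, either way round below 0.2 rad and linear speed of trough below 0.02 m/s and angular speed of trough below 0.1 rad/s and distance between blank and blank_mould below 0.02 m); the robot touches nothing.
It fails at once if the turntable is turned backwards or well past the next station (value of joint turntable below -0.2 rad or value of joint turntable above 1.95 rad).
It fails at once if the trough is let go more than 25 mm above the green plate (horizontal distance between trough and green_plate below 0.12 m and z of trough in the frame of green_plate above 0.028 m and contact force between trough and anything else below 0.05 N).
It fails at once if the blank leaves its mould (distance between blank and blank_mould above 0.03 m).
It fails at once if a pot, the bottle, the jar, the trowel or the trough already in the tray is moved more than 30 mm (distance of any of pot_a, pot_b, bottle, jar, trowel, finished from where it was at the start of the episode above 0.03 m).
It also fails if it takes over 72 s, if anything falls off the work surface, if the arm or the gripper's body presses on something with over 40 N, if the wrist force passes 120 N, or if a joint passes its speed limit or range.

## Robot

A 6-joint arm with a two-finger parallel gripper is mounted at the origin on the work surface. World frame = base frame: x ahead of the robot, y to its left, z up, the work surface at z = 0. Lengths are in m, angles in rad, forces in N, time in s.
With the tool pointing down it reaches from about 0.15 to 0.775 m from the base axis. Payload 6.1 kg.
Tool frame: the origin (TCP) lies between the finger pads; the fingertips stand 22 mm ahead of it and the grasp point (between the pads) lies 3 mm ahead of it; z points along the fingers, y is the line along which they close (so a half turn about z gives the same grasp; the last joint's range is limited). The gripper opens to 85 mm and grips with 20 to 120 N. Pads are 22 mm wide; open, the fingers measure 114 mm over their backs; the gripper's body (76 mm by 85 mm) begins 54 mm behind the grasp point. The pads swing forward as they close: fully open they stand 13 mm farther back than shut.
Start: joints at [-1.148, 0.126, -0.04, 1.405, 0, 1.571], TCP at [0.215, -0.479, 0.253] pointing down, gripper open.
Joint ranges: [-2.72, 2.72], [-0.95, 1.95], [-1.27, 1.35], [-1.78, 2.02], [-1.46, 1.47], [-3.14, 3.14]. Speed limits (rad/s): [2.39, 2.39, 3.01, 3.14, 3.14, 3.14].

## Interface

Orientations are given as a rotation vector (axis times angle).
In Python, from workcell import bot, imaging gives the robot as it stands.
- The arm moves only by the shell command python3 -m crank 'ROWS' [FORCE]. ROWS is text: rows parted by semicolons, each of 7 numbers parted by spaces: the opening, from -1 (shut) to 1 (fully open), then the shift along the tool's x, y, z normalised to -1 to 1, where 1 is 0.5 m, then the turn, a rotation vector about the tool's x, y, z normalised to -1 to 1, where 1 is 30 degrees. A call has 1 to 8 rows; each row shifts and turns the commanded pose from where the row before left it, along the tool's axes as they then stand; what a row does not reach is not made up. A row lasts 1/12 s, in which the tool goes at most 41.7 mm and 7.16 degrees, less where a joint would pass 70% of its speed; a pose out of reach is approached as far as the arm can. A call with a number of a shift or a turn outside -1 to 1 is refused whole. A call with a gripper value outside its range is refused whole. The fingers move at their own pace and stop on an object; FORCE is the grip in N (left out, the last holds). Time passes only in rows, so rows that do not move let the fingers close. It gives the time, the measured TCP pose, the force, the opening and the grip force at its end, in the units of the state.
- bot.get_state(): the state, without advancing time (a new reading comes with each control period).
- imaging.read_camera(name): name is "scene" or "top" or "wrist"; returns the picture (480x640x3 uint8, red, green, blue); there is no depth.
- imaging.camera_model(name): a dict with "mtx" (3x3 intrinsics, pixels), "xyz" and "orientation" of the camera in the world. Camera axes: x right, y up, looking along -z (the intrinsics and any distortion apply to the point x, -y, -z); pixel columns grow to the right and rows downward; lengths in m; the calibration is good to about 2 mm. The wrist camera is an equidistant fisheye: a pixel r from the principal point sees the ray r / f radians off the axis. A picture is of the moment at which its call begins: read the wrist's pose just before it. camera_model takes no time and is no camera call; for the wrist camera it gives the pose at the moment of the call.
- bot.job_done(): hands the job in; it is judged then, once.
Trained networks look in the newest picture that a camera, given by its name, has taken for a name from the list of things; names that differ only in an ending like _2 or _b are one class to them, and where a whole thing is asked for, a point or a joint stands for the part that bears it (a point fixed in the world has none). Each returns a list of dicts, best first, with "score" (0 to 1); they miss things now and then, are a little off and sometimes report something else, mostly with a low value. They report only what shows in the picture. A call takes as long as a camera call. They do not tell look-alikes from the thing itself.
- imaging.recognise(name, camera): "point" ([column, row] in pixels, amid what is visible of it).
- imaging.trace(name, camera): "region" (480x640 bool, what is visible of it) and "point" ([column, row] in pixels, amid what is visible of it).
The state is a dict: "time": time; "qpos": joint angles; "qvel": joint speeds; "tau": joint torques, N m; "tcp_pos": TCP position; "orientation": TCP orientation; "ft_force": force on the tool from outside, world axes, zero at the start; "torque": the same for the moment, N m; "finger_gap": finger opening in m; "grip_force": force on a finger pad.
Only numpy, scipy, OpenCV 4.12 (cv2) and the standard library are available. Lean on these libraries where they do the work, as an engineer would, in place of code of your own. Each camera call takes 0.05 s, during which the arm holds its last target. There are 200 camera calls.

## Working session

There is one attempt and no reset: what is moved stays moved. The work goes in short steps, Python scripts to look and compute and a shell command to move; the robot and the scene stay as the last step left them, time stands still between calls to the robot, and variables do not carry over. Pictures are saved under pics/ and viewed, at most 10 in all, crops included, and the job is handed in when it is done.

```bash
ls; mkdir -p pics
python3 - <<'E'
from workcell import bot, imaging
import cv2,numpy as np
for c in ["scene","top"]:
    im=imaging.read_camera(c); cv2.imwrite(f"pics/{c}0.png",im[:,:,::-1])
    m=imaging.camera_model(c); print(c,np.round(m["mtx"],1).tolist(),np.round(m["xyz"],3),np.round(m["orientation"],3),[k for k in m])
    for n in ["push_post","bolt_knob","trough","blank","green_plate","tray","finished","turret","turntable","lock_bolt","press_mould"]:
        r=imaging.recognise(n,c); print(n,[(np.round(d["point"]).astype(int).tolist(),round(d["score"],2)) for d in r[:5]])
print(bot.get_state())
E
```

```text
pics
scene [[545.7, 0.0, 318.3], [0.0, 545.7, 236.8], [0.0, 0.0, 1.0]] [ 1.247 -0.788  1.1  ] [0.784 0.335 0.723] ['mtx', 'xyz', 'orientation']
push_post [([339, 280], 0.91)]
bolt_knob [([371, 276], 0.2)]
trough [([369, 278], 0.63)]
blank [([329, 182], 0.81), ([356, 236], 0.8), ([412, 206], 0.72), ([216, 263], 0.69)]
green_plate [([178, 400], 0.72), ([414, 204], 0.59)]
tray [([400, 199], 0.62), ([467, 182], 0.36)]
finished [([386, 185], 0.94), ([358, 236], 0.62)]
turret [([375, 273], 0.7)]
turntable [([336, 284], 0.65)]
lock_bolt []
press_mould [([337, 281], 0.8)]
top [[449.3, 0.0, 314.6], [0.0, 449.3, 238.9], [0.0, 0.0, 1.0]] [0.392 0.002 1.329] [ 0.067 -0.07  -1.592] ['mtx', 'xyz', 'orientation']
push_post [([325, 220], 0.89)]
bolt_knob [([258, 220], 0.46)]
trough [([300, 185], 0.42)]
blank [([288, 213], 0.97), ([218, 330], 0.8), ([397, 317], 0.74)]
green_plate [([192, 242], 0.64)]
tray [([186, 261], 0.75), ([326, 216], 0.73)]
finished [([190, 281], 0.73)]
turret [([317, 210], 0.89), ([325, 219], 0.49)]
turntable [([314, 206], 0.42)]
lock_bolt [([257, 222], 0.57)]
press_mould [([327, 216], 0.71), ([136, 282], 0.49)]
{'time': 1.2, 'qpos': array([-1.14801009e+00,  1.25808706e-01, -3.96091367e-02,  1.40543581e+00,
       -2.24243962e-05,  1.57080762e+00]), 'qvel': array([-0.0004748 , -0.00131859,  0.00120527,  0.00034869, -0.00186413,
       -0.00026816]), 'tau': array([ 8.13810439e-04, -4.35717309e+01,  3.53096545e+01,  1.25453287e-03,
        7.91290267e-05,  8.93852842e-06]), 'tcp_pos': array([ 0.21538957, -0.47874503,  0.25328577]), 'orientation': array([-3.07161292e+00, -6.59147794e-01,  5.33352183e-05]), 'ft_force': array([ 0.62580256, -0.28716317,  0.22189134]), 'torque': array([ 0.01643891,  0.02668713, -0.00692348]), 'grip_force': 0.0, 'finger_gap': 0.08547254931694499}
```

View pictures.

View pics/top0.png

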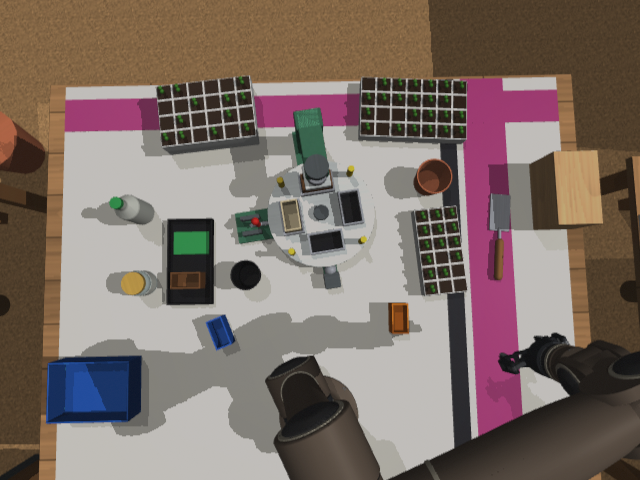

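View pics/scene0.png

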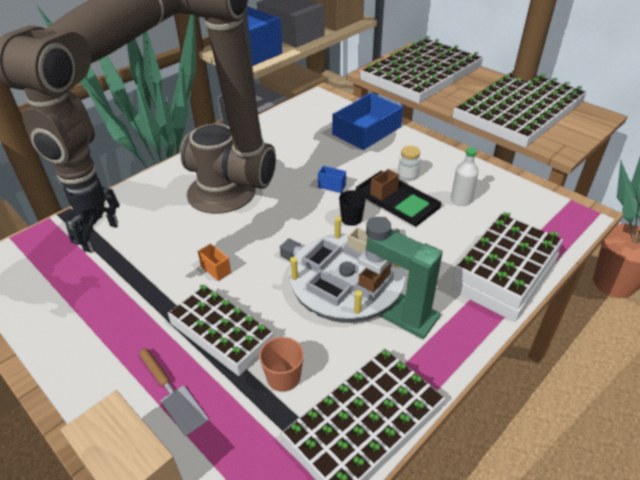

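```bash
cat > h.py <<'E'
import numpy as np, cv2
from scipy.spatial.transform import Rotation as R
from workcell import bot, imaging
def ray(c,uv,m=None):
    m=m or imaging.camera_model(c); K=np.array(m["mtx"]); p=np.array([uv[0]-K[0,2],uv[1]-K[1,2]])/K[0,0]
    if c=="wrist":
        r=np.linalg.norm(p); d=np.array([p[0]*np.sin(r)/r,-p[1]*np.sin(r)/r,-np.cos(r)])
    else: d=np.array([p[0],-p[1],-1.])
    d=R.from_rotvec(m["orientation"]).apply(d); return np.array(m["xyz"]),d/np.linalg.norm(d)
def tri(rays):
    A=np.zeros((3,3));b=np.zeros(3)
    for o,d in rays: P=np.eye(3)-np.outer(d,d);A+=P;b+=P@o
    x=np.linalg.solve(A,b); return x,max(np.linalg.norm((np.eye(3)-np.outer(d,d))@(x-o)) for o,d in rays)
def atz(r,z): o,d=r; return o+d*(z-o[2])/d[2]
def proj(c,P):
    m=imaging.camera_model(c);K=np.array(m["mtx"]);q=R.from_rotvec(m["orientation"]).inv().apply(np.array(P)-m["xyz"])
    return K[0,0]*q[0]/-q[2]+K[0,2],K[1,1]*-q[1]/-q[2]+K[1,2]
def blobs(im,lo,hi,amin,box=None):
    h=cv2.cvtColor(im,cv2.COLOR_RGB2HSV); m=cv2.inRange(h,np.array(lo),np.array(hi))
    if box: k=np.zeros_like(m);k[box[1]:box[3],box[0]:box[2]]=1;m*=k
    n,l,s,c=cv2.connectedComponentsWithStats(m)
    return [(c[i],s[i],(l==i)) for i in range(1,n) if s[i][4]>=amin]
E
python3 - <<'E'
from h import *
T=imaging.read_camera("top");S=imaging.read_camera("scene")
for n,im,bx in (("top",T,(230,150,400,290)),("scene",S,(260,190,460,330))):
    print(n,"yel",[(b[0].round(1).tolist(),b[1].tolist()) for b in blobs(im,(20,140,100),(32,255,255),5,bx)])
    print(n,"red",[(b[0].round(1).tolist(),b[1].tolist()) for b in blobs(im,(0,170,90),(6,255,255),4,bx)+blobs(im,(174,170,90),(180,255,255),4,bx)])
for n,im,bx in (("top",T,(165,225,215,262)),("scene",S,(380,180,450,225))):
    for b in blobs(im,(50,150,80),(75,255,255),100,bx):
        c=cv2.findContours(b[2].astype(np.uint8),0,1)[0][0]; print(n,"green",b[0],b[1],cv2.minAreaRect(c),cv2.approxPolyDP(cv2.convexHull(c),4,True)[:,0].tolist())
for n in ("finished","tray"):
  r=imaging.trace(n,"top")[0]; c=max(cv2.findContours(r["region"].astype(np.uint8),0,1)[0],key=cv2.contourArea); print(n,cv2.minAreaRect(c))
big=cv2.resize(T[150:300,160:400],None,fx=3.3,fy=3.3,interpolation=2);cv2.imwrite("pics/z.png",big[:,:,::-1])
E
```

```text
top yel [([350.8, 168.5], [348, 166, 6, 6, 28]), ([279.5, 179.9], [277, 177, 6, 6, 27]), ([363.0, 239.2], [360, 237, 7, 6, 27]), ([291.4, 251.4], [288, 249, 7, 6, 30])]
top red [([255.4, 221.2], [251, 218, 9, 8, 48])]
scene yel [([337.3, 226.5], [336, 218, 6, 19, 61]), ([293.7, 267.6], [291, 258, 6, 21, 78]), ([357.6, 301.6], [355, 292, 6, 21, 88])]
scene red []
top green [190.91666667 242.47395833] [174 232  35  23 768] ((191.0, 243.0), (22.0, 34.0), 90.0) [[208, 232], [208, 252], [174, 253], [174, 232]]
finished ((187.5, 280.0), (16.0, 35.0), 90.0)
tray ((432.5, 175.5), (37.0, 35.0), 0.0)
```

View pics/z.png

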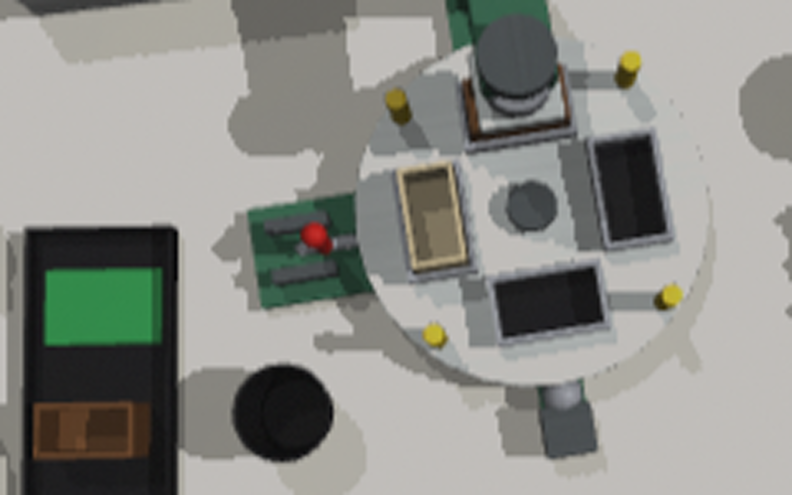

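```bash
python3 - <<'E'
from h import *
px=[(350.8,168.5),(279.5,179.9),(363,239.2),(291.4,251.4)]
P=np.array([atz(ray("top",p),.112) for p in px]);c=P.mean(0);print("posts",P.round(3).tolist(),"c",c.round(4),"r",np.linalg.norm(P[:,:2]-c[:2],axis=1).round(4))
a=[np.arctan2(*(p-c)[1::-1]) for p in P]; print(np.degrees(a).round(1))
k=atz(ray("top",(255.4,221.2)),.104); d=k-c; print("knob",k.round(4),"dist",np.linalg.norm(d[:2]),"yaw",np.degrees(np.arctan2(d[1],d[0]))-90)
# triangulate the post at 225 in both views (scene order)
sp=[(337.3,226.5),(293.7,267.6),(357.6,301.6)]
for s in sp:
  for i,p in enumerate(px):
    x,e=tri([ray("scene",s),ray("top",p)])
    if e<.006: print("tri",s,i,x.round(4),round(e,4))
for p in [(208.5,231.5),(208.5,252.5),(173.5,253.5),(173.5,231.5),(191,242.5)]: print("plate",atz(ray("top",p),.008).round(4))
r=imaging.trace("green_plate","scene")
for q in r: print(q["point"],q["score"],q["region"].sum())
E
python3 - <<'E'
from h import *
S=imaging.read_camera("scene")
for b in blobs(S,(50,100,60),(85,255,255),60,(380,180,440,225)): print(b[0],b[1],tri([ray("scene",b[0]),ray("top",(190.9,242.5))]))
E
```

```text
posts [[0.69, -0.105, 0.112], [0.663, 0.092, 0.112], [0.494, -0.133, 0.112], [0.465, 0.063, 0.112]] c [ 0.5779 -0.0209  0.112 ] r [0.1404 0.141  0.1399 0.1404]
[ -36.9   53.  -127.   143.5]
knob [0.5508 0.1604 0.104 ] dist 0.18327195720877423 yaw 8.522700840198013
tri (337.3, 226.5) 3 [0.4666 0.064  0.0886] 0.0003
tri (293.7, 267.6) 2 [ 0.4962 -0.1343  0.0909] 0.0009
tri (357.6, 301.6) 0 [ 0.6945 -0.1073  0.0929] 0.0006
plate [0.5357 0.3117 0.008 ]
plate [0.4735 0.3118 0.008 ]
plate [0.4729 0.4148 0.008 ]
plate [0.538  0.4151 0.008 ]
plate [0.5042 0.3633 0.008 ]
[411.1, 206.4] 0.69 362
[411.79749478 205.12734864] [395 194  35  24 479] (array([0.50587963, 0.36492949, 0.01025708]), np.float64(0.0025763489694107743))
```

```bash
r='0 0 0 0 0 0 -.2375'
python3 -m crank '0 0 0 0 0 0 -.2375;0 0 0 0 0 0 -.2375;0 0 0 0 0 0 -.2375;0 0 0 0 0 0 -.2375;0 0 0 0 0 0 -.2375;0 0 0 0 0 0 -.2375;0 0 0 0 0 0 -.2375;0 0 0 0 0 0 -.2375' 40
python3 -m crank '0 0 0 0 0 0 -.2375;0 0 0 0 0 0 -.2375;0 0 0 0 0 0 -.2375;0 0 0 0 0 0 -.2375;0 0 0 0 0 0 -.2375;0 0 0 0 0 0 -.2375;0 0 0 0 0 0 -.2375;0 0 0 0 0 0 -.2375'
python3 -m crank '0 0 0 0 0 0 -.2375;0 0 0 0 0 0 -.2375;0 0 0 0 0 0 -.2375;0 0 0 0 0 0 -.2375;0 0 0 0 0 0 -.2375;0 0 0 0 0 0 -.2375;0 0 0 0 0 0 -.2375;0 0 0 0 0 0 0'
cat >> h.py <<'E'
C=np.array([.578,-.021]);yaw=np.radians(8.15)
def go(P):   # world target -> shift in tool axes (in units of 0.5 m)
    s=bot.get_state();Q=R.from_rotvec(s["orientation"]); d=Q.inv().apply(np.array(P)-s["tcp_pos"])
    print("tcp",s["tcp_pos"].round(4),"psi",np.degrees(np.arctan2(*Q.as_matrix()[1::-1,1])).round(2),"tilt",Q.as_matrix()[2,2].round(4),"shift",(d/.5).round(4),"t",round(s["time"],2))
def tw(x,y,z): c,s=np.cos(yaw),np.sin(yaw); return np.array([C[0]+c*x-s*y,C[1]+s*x+c*y,z])
E
python3 -c "
from h import *
go(tw(0,.185,.253))"
```

```text
time: 2.17
tcp_pos: [0.2154, -0.4788, 0.2533]
orientation: [2.379, 2.052, 0.0]
ft_force: [0.4, -0.1, 0.4]
finger_gap: 0.043
grip_force: 0.0
time: 2.83
tcp_pos: [0.2154, -0.4788, 0.2533]
orientation: [-1.111, -2.938, -0.0]
ft_force: [-0.5, 0.1, 0.2]
finger_gap: 0.0424
grip_force: 0.0
time: 3.5
tcp_pos: [0.2154, -0.4788, 0.2533]
orientation: [-0.227, 3.133, -0.0]
ft_force: [0.5, -0.0, 0.1]
finger_gap: 0.0425
grip_force: 0.0
tcp [ 0.2154 -0.4788  0.2533] psi 98.28 tilt -1.0 shift [-8.5020e-01  1.1716e+00  6.0000e-04] t 3.5
```

```bash
python3 -m crank '0 -.0405 .0558 0 0 0 0;0 -.0405 .0558 0 0 0 0;0 -.0405 .0558 0 0 0 0;0 -.0405 .0558 0 0 0 0;0 -.0405 .0558 0 0 0 0;0 -.0405 .0558 0 0 0 0;0 -.0405 .0558 0 0 0 0;0 -.0405 .0558 0 0 0 0' >/dev/null
python3 -m crank '0 -.0405 .0558 0 0 0 0;0 -.0405 .0558 0 0 0 0;0 -.0405 .0558 0 0 0 0;0 -.0405 .0558 0 0 0 0;0 -.0405 .0558 0 0 0 0;0 -.0405 .0558 0 0 0 0;0 -.0405 .0558 0 0 0 0;0 -.0405 .0558 0 0 0 0' >/dev/null
python3 -m crank '0 -.0405 .0558 0 0 0 0;0 -.0405 .0558 0 0 0 0;0 -.0405 .0558 0 0 0 0;0 -.0405 .0558 0 0 0 0;0 -.0405 .0558 0 0 0 0;0 0 0 0 0 0 0;0 0 0 0 0 0 0'
python3 - <<'E'
from h import *
go(tw(0,.185,.1))
m=imaging.camera_model("wrist");W=imaging.read_camera("wrist");cv2.imwrite("pics/w1.png",W[:,:,::-1])
print(m["mtx"][0],m["xyz"],m["orientation"])
for b in blobs(W,(0,170,70),(6,255,255),30)+blobs(W,(20,140,100),(32,255,255),30): print(b[0].round(1),b[1],atz(ray("wrist",b[0],m),.104).round(4))
E
```

```text
time: 5.42
tcp_pos: [0.5542, 0.1627, 0.2523]
orientation: [0.221, -3.132, 0.001]
ft_force: [-1.1, -0.3, -0.3]
finger_gap: 0.043
grip_force: 0.0
tcp [0.5542 0.1627 0.2523] psi 98.08 tilt -1.0 shift [ 4.500e-03 -3.000e-04  3.046e-01] t 5.42
[371.64829954   0.         312.4612652 ] [0.48528266 0.15400007 0.37333286] [-0.20482237 -0.23769244  1.69938092]
[313.  224.2] [299 201  30  41 752] [0.5486 0.1637 0.104 ]
[190.1  96.2] [179  85  23  24 416] [0.4644 0.0603 0.104 ]
[636.7 118.9] [633  99   7  39 195] [0.3974 0.4564 0.104 ]
[ 30.1 330.4] [ 24 323  13  15 124] [ 0.7014 -0.1176  0.104 ]
```

View pics/w1.png

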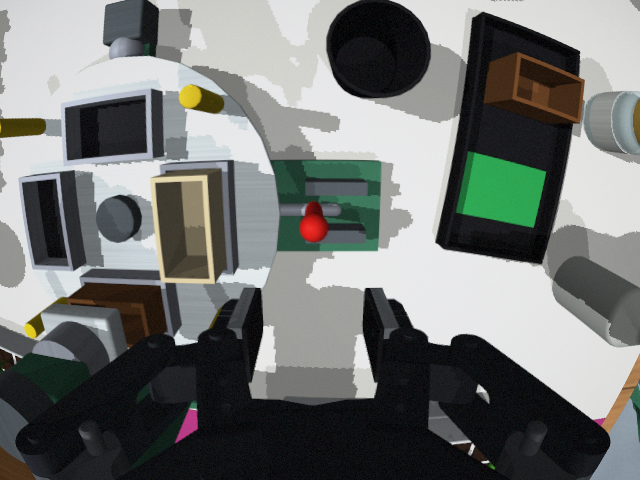

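```bash
python3 -m crank '0 .0045 .001 .05 0 0 0;0 0 0 .05 0 0 0;0 0 0 .05 0 0 0;0 0 0 .05 0 0 0;0 0 0 .05 0 0 0;0 0 0 .03 0 0 0;0 0 0 .02 0 0 0;0 0 0 .005 0 0 0' 40
python3 -m crank '-1 0 0 0 0 0 0;-1 0 0 0 0 0 0;-1 0 0 0 0 0 0;-1 0 0 0 0 0 0;-1 0 0 0 0 0 0' 40
```

```text
time: 6.13
tcp_pos: [0.5503, 0.16, 0.0994]
orientation: [0.218, -3.132, 0.001]
ft_force: [-0.0, 0.5, 1.1]
finger_gap: 0.0427
grip_force: 0.0
time: 6.55
tcp_pos: [0.5514, 0.1631, 0.1021]
orientation: [-0.223, 3.133, 0.006]
ft_force: [-2.8, 6.9, -3.0]
finger_gap: 0.0192
grip_force: 39.1
```

```bash
python3 -m crank '-1 0 .008 0 0 0 0;-1 0 .008 0 0 0 0;-1 0 .008 0 0 0 0;-1 0 .008 0 0 0 0;-1 0 .008 0 0 0 0;-1 0 .008 0 0 0 0;-1 0 .008 0 0 0 0;-1 0 .006 0 0 0 0' 40
python3 -m crank '-1 0 0 0 0 0 0;-1 0 0 0 0 0 0'; python3 -c "
from h import *
go(tw(0,.215,.1))"
```

```text
time: 7.22
tcp_pos: [0.5473, 0.1925, 0.1019]
orientation: [-0.222, 3.133, -0.0]
ft_force: [-4.0, -2.3, 5.9]
finger_gap: 0.0192
grip_force: 39.7
time: 7.38
tcp_pos: [0.5473, 0.1929, 0.1019]
orientation: [-0.223, 3.133, 0.002]
ft_force: [-4.5, 0.3, 5.8]
finger_gap: 0.0196
grip_force: 39.6
tcp [0.5473 0.1929 0.1019] psi 98.13 tilt -1.0 shift [-0.0002 -0.0022  0.0039] t 7.38
```

```bash
python3 -m crank '0 0 0 0 0 0 0;0 0 0 0 0 0 0;0 0 0 0 0 0 0;0 0 0 -.02 0 0 0;0 0 0 -.06 0 0 0;0 0 0 -.07 0 0 0;0 0 0 -.07 0 0 0;0 0 0 -.08 0 0 0'
python3 -m crank '0 .02 -.063 0 0 0 0;0 .02 -.063 0 0 0 0;0 .02 -.063 0 0 0 0;0 .02 -.063 0 0 0 0;0 .02 -.063 0 0 0 0;0 .02 -.063 0 0 0 0;0 .02 -.063 0 0 0 0;0 .02 -.063 0 0 0 0' >/dev/null
python3 -m crank '0 .02 -.063 0 0 0 0;0 .02 -.063 0 0 0 0;0 0 0 0 0 0 0;0 0 0 0 0 0 0'
python3 - <<'E'
from h import *
go(tw(-.099,-.099,.098))
m=imaging.camera_model("wrist");W=imaging.read_camera("wrist");cv2.imwrite("pics/w2.png",W[:,:,::-1])
for b in blobs(W,(20,140,100),(32,255,255),30): print(b[0].round(1),b[1],atz(ray("wrist",b[0],m),.11).round(4))
T=imaging.read_camera("top")
for b in blobs(T,(0,170,90),(6,255,255),4,(230,150,400,290)): print("knob",b[0],atz(ray("top",b[0]),.104),tw(0,.215,.1))
E
```

```text
time: 8.05
tcp_pos: [0.5467, 0.1919, 0.2522]
orientation: [0.221, -3.133, 0.0]
ft_force: [2.2, 0.1, 0.1]
finger_gap: 0.0427
grip_force: 0.0
time: 9.05
tcp_pos: [0.4923, -0.1354, 0.2515]
orientation: [-0.216, 3.133, -0.0]
ft_force: [-0.2, -0.1, 0.1]
finger_gap: 0.0425
grip_force: 0.0
tcp [ 0.4923 -0.1354  0.2515] psi 97.89 tilt -1.0 shift [-0.0037  0.0043  0.3069] t 9.05
[316.  235.2] [306 210  24  41 544] [ 0.4934 -0.1313  0.11  ]
[537.4 229.9] [511 212  53  37 883] [0.463  0.0511 0.11  ]
[311.5 398.5] [309 392   6  13  61] [ 0.6443 -0.1138  0.11  ]
knob [244.78723404 223.10638298] [0.54614794 0.18957973 0.104     ] [0.5475205  0.19182857 0.1       ]
```

View pics/w2.png

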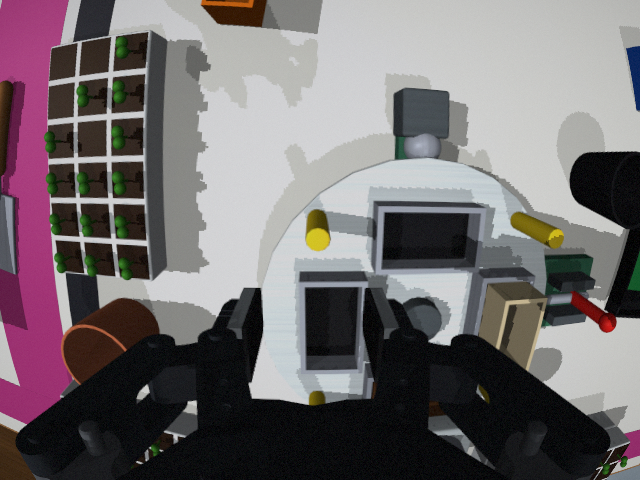

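```bash
python3 -m crank '0 -.0037 .0043 .05 0 0 0;0 0 0 .06 0 0 0;0 0 0 .06 0 0 0;0 0 0 .06 0 0 0;0 0 0 .05 0 0 0;0 0 0 .02 0 0 0;0 0 0 .005 0 0 0;0 0 0 0 0 0 0' 40
python3 -m crank '-1 0 0 0 0 0 0;-1 0 0 0 0 0 0;-1 0 0 0 0 0 0;-1 0 0 0 0 0 0;-1 0 0 0 0 0 0' 40
python3 - <<'E'
from h import *
go(tw(-.099,-.099,.1))
P=[.14*np.array([-np.cos(a),-np.sin(a)]) for a in np.radians(np.linspace(45,-45,25))]  # tool x=-turret x, tool y=turret y
for d in np.diff(P,axis=0): print((-d[0]/.5).round(4),(d[1]/.5).round(4),end='; ')
E
```

```text
time: 9.82
tcp_pos: [0.4943, -0.1307, 0.0985]
orientation: [0.224, -3.133, -0.0]
ft_force: [-0.7, 0.5, 1.3]
finger_gap: 0.0427
grip_force: 0.0
time: 10.23
tcp_pos: [0.4954, -0.1316, 0.1002]
orientation: [-0.222, 3.13, -0.001]
ft_force: [-0.3, 1.3, 7.3]
finger_gap: 0.017
grip_force: 39.2
tcp [ 0.4954 -0.1316  0.1002] psi 98.1 tilt -1.0 shift [ 0.0031 -0.0024  0.0004] t 10.23
0.0125 0.0134; 0.0116 0.0142; 0.0107 0.0149; 0.0097 0.0156; 0.0086 0.0162; 0.0076 0.0167; 0.0065 0.0171; 0.0053 0.0175; 0.0042 0.0178; 0.003 0.0181; 0.0018 0.0182; 0.0006 0.0183; -0.0006 0.0183; -0.0018 0.0182; -0.003 0.0181; -0.0042 0.0178; -0.0053 0.0175; -0.0065 0.0171; -0.0076 0.0167; -0.0086 0.0162; -0.0097 0.0156; -0.0107 0.0149; -0.0116 0.0142; -0.0125 0.0134;
```

```bash
python3 -m crank '-1 .0125 .0134 0 0 0 0;-1 .0116 .0142 0 0 0 0;-1 .0107 .0149 0 0 0 0;-1 .0097 .0156 0 0 0 0;-1 .0086 .0162 0 0 0 0;-1 .0076 .0167 0 0 0 0;-1 .0065 .0171 0 0 0 0;-1 .0053 .0175 0 0 0 0' 40
python3 -m crank '-1 .0042 .0178 0 0 0 0;-1 .003 .0181 0 0 0 0;-1 .0018 .0182 0 0 0 0;-1 .0006 .0183 0 0 0 0;-1 -.0006 .0183 0 0 0 0;-1 -.0018 .0182 0 0 0 0;-1 -.003 .0181 0 0 0 0;-1 -.0042 .0178 0 0 0 0'
python3 - <<'E'
from h import *
go(tw(-.099,.099,.1))
s=bot.get_state()["tcp_pos"][:2]-C; print(np.linalg.norm(s),np.degrees(np.arctan2(s[1],s[0]))-8.15)
E
```

```text
time: 10.9
tcp_pos: [0.4481, -0.0768, 0.1]
orientation: [0.217, -3.133, 0.01]
ft_force: [-13.3, -13.4, 14.9]
finger_gap: 0.0168
grip_force: 42.5
time: 11.57
tcp_pos: [0.4384, -0.0036, 0.0995]
orientation: [0.219, -3.134, 0.004]
ft_force: [-7.7, -4.5, 7.6]
finger_gap: 0.017
grip_force: 41.4
tcp [ 0.4384 -0.0036  0.0995] psi 97.99 tilt -1.0 shift [-0.073   0.1242 -0.0014] t 11.57
0.14063138984060147 164.74092745265145
```

```bash
python3 -m crank '-1 -.0053 .0175 0 0 0 0;-1 -.0065 .0171 0 0 0 0;-1 -.0076 .0167 0 0 0 0;-1 -.0086 .0162 0 0 0 0;-1 -.0097 .0156 0 0 0 0;-1 -.0107 .0149 0 0 0 0;-1 -.0116 .0142 0 0 0 0;-1 -.0118 .0128 0 0 0 0' 40
python3 -m crank '-1 0 0 0 0 0 0;-1 0 0 0 0 0 0'
python3 - <<'E'
from h import *
go(tw(-.099,.099,.1))
s=bot.get_state()["tcp_pos"][:2]-C; print(np.linalg.norm(s),np.degrees(np.arctan2(s[1],s[0]))-8.15)
E
```

```text
time: 12.23
tcp_pos: [0.4662, 0.064, 0.0992]
orientation: [-0.22, 3.133, -0.002]
ft_force: [-1.6, -3.3, 3.9]
finger_gap: 0.0168
grip_force: 40.8
time: 12.4
tcp_pos: [0.4669, 0.0648, 0.0992]
orientation: [-0.223, 3.131, 0.001]
ft_force: [-0.5, 1.3, 5.7]
finger_gap: 0.0169
grip_force: 41.3
tcp [0.4669 0.0648 0.0992] psi 98.16 tilt -1.0 shift [ 0.0023 -0.0033 -0.0015] t 12.4
0.14039148588494502 134.18517491178324
```

```bash
python3 -m crank '0 0 0 0 0 0 0;0 0 0 0 0 0 0;0 0 0 0 0 0 0;0 0 0 0 0 0 0;0 0 0 -.03 0 0 0;0 0 0 -.07 0 0 0;0 0 0 -.08 0 0 0;0 0 0 -.08 0 0 0'
python3 - <<'E'
from h import *
go(tw(0,.215,.1))
m=imaging.camera_model("wrist");W=imaging.read_camera("wrist")
for b in blobs(W,(20,140,100),(32,255,255),30): print(b[0].round(1),b[1],atz(ray("wrist",b[0],m),.11).round(4))
T=imaging.read_camera("top");cv2.imwrite("pics/t3.png",cv2.resize(T[150:300,160:400],None,fx=3.3,fy=3.3)[:,:,::-1])
print("yel",[(b[0].round(1).tolist(),atz(ray("top",b[0]),.112).round(4)) for b in blobs(T,(20,140,100),(32,255,255),5,(230,150,400,290))])
E
```

```text
time: 13.07
tcp_pos: [0.465, 0.0639, 0.2291]
orientation: [0.221, -3.132, 0.0]
ft_force: [1.3, 0.5, -0.1]
finger_gap: 0.043
grip_force: 0.0
tcp [0.465  0.0639 0.2291] psi 98.08 tilt -1.0 shift [-0.2     0.2301  0.2579] t 13.07
[311.3 242.7] [300 216  27  45 712] [0.4653 0.0646 0.11  ]
[ 57.3 246.3] [ 50 236  16  21 257] [ 0.4973 -0.1377  0.11  ]
yel [([350.8, 168.5], array([ 0.6902, -0.1052,  0.112 ])), ([279.7, 179.7], array([0.6633, 0.0913, 0.112 ])), ([362.8, 239.2], array([ 0.4938, -0.1322,  0.112 ]))]
```

View pics/t3.png

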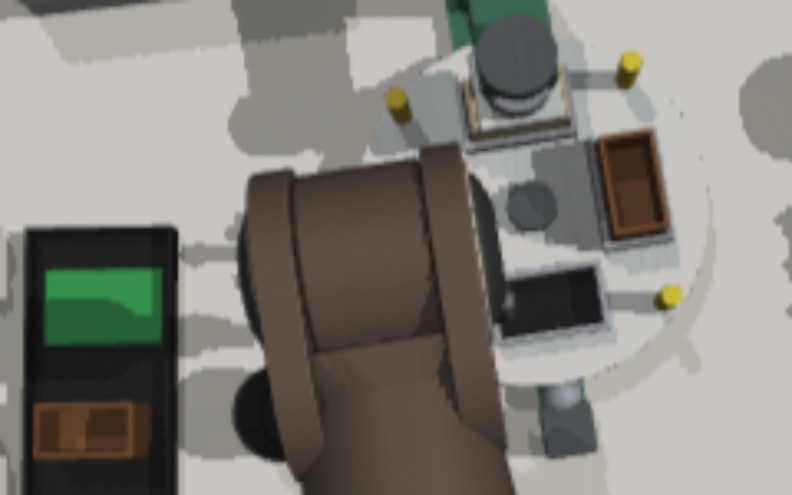

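```bash
python3 -m crank '0 -.04 .0464 0 0 0 0;0 -.04 .0464 0 0 0 0;0 -.04 .0464 0 0 0 0;0 -.04 .0464 0 0 0 0;0 -.04 .0464 0 0 0 0;0 0 0 0 0 0 0;0 0 0 .05 0 0 0;0 0 0 .06 0 0 0' 40
python3 -m crank '0 0 0 .06 0 0 0;0 0 0 .05 0 0 0;0 0 0 .025 0 0 0;0 0 0 .01 0 0 0;0 0 0 0 0 0 0'
python3 -c "
from h import *
go((.5473,.1929,.1))"
python3 -m crank '-1 0 0 0 0 0 0;-1 0 0 0 0 0 0;-1 0 0 0 0 0 0;-1 0 0 0 0 0 0;-1 0 0 0 0 0 0' 40
```

```text
time: 13.83
tcp_pos: [0.5499, 0.1938, 0.1742]
orientation: [-0.223, 3.13, 0.001]
ft_force: [0.9, -0.7, -0.9]
finger_gap: 0.0427
grip_force: 0.0
time: 14.25
tcp_pos: [0.5475, 0.1924, 0.0993]
orientation: [0.221, -3.131, 0.001]
ft_force: [0.4, 0.0, -0.2]
finger_gap: 0.0426
grip_force: 0.0
tcp [0.5475 0.1924 0.0993] psi 98.08 tilt -1.0 shift [ 0.0002  0.0011 -0.0015] t 14.25
time: 14.67
tcp_pos: [0.5493, 0.1932, 0.1022]
orientation: [-0.222, 3.131, 0.001]
ft_force: [-1.9, -1.5, 5.7]
finger_gap: 0.0198
grip_force: 39.2
```

```bash
python3 -m crank '-1 0 -.008 0 0 0 0;-1 0 -.008 0 0 0 0;-1 0 -.008 0 0 0 0;-1 0 -.008 0 0 0 0;-1 0 -.008 0 0 0 0;-1 0 -.008 0 0 0 0;-1 0 -.008 0 0 0 0;-1 0 -.006 0 0 0 0' 40
python3 -m crank '-1 0 -.002 0 0 0 0;-1 0 0 0 0 0 0;-1 0 0 0 0 0 0'
```

```text
time: 15.33
tcp_pos: [0.5536, 0.1633, 0.1022]
orientation: [-0.223, 3.132, 0.004]
ft_force: [-1.8, 10.1, 4.9]
finger_gap: 0.0199
grip_force: 39.5
time: 15.58
tcp_pos: [0.5535, 0.1634, 0.1022]
orientation: [-0.223, 3.132, 0.007]
ft_force: [-2.0, 6.5, 5.4]
finger_gap: 0.0197
grip_force: 39.4
```

```bash
python3 -m crank '0 0 0 0 0 0 0;0 0 0 0 0 0 0;0 0 0 0 0 0 0;0 0 0 -.02 0 0 0;0 0 0 -.06 0 0 0;0 0 0 -.07 0 0 0;0 0 0 -.07 0 0 0;0 0 0 -.08 0 0 0' >/dev/null
python3 -m crank '.6 .04 -.0675 0 0 0 0;.6 .04 -.0675 0 0 0 0;.6 .04 -.0675 0 0 0 0;.6 .04 -.0675 0 0 0 0;.6 -.04 -.0675 0 0 0 0;.6 -.04 -.0675 0 0 0 0;.6 -.04 -.0675 0 0 0 0;.6 -.04 -.0675 0 0 0 0' >/dev/null
python3 -m crank '.6 0 0 0 0 0 0;.6 0 0 0 0 0 0'
python3 - <<'E'
from h import *
go(tw(0,-.085,.103))
m=imaging.camera_model("wrist");W=imaging.read_camera("wrist");cv2.imwrite("pics/w4.png",W[:,:,::-1])
r=imaging.trace("trough","wrist"); print([(q["point"],q["score"],atz(ray("wrist",q["point"],m),.11).round(4)) for q in r[:2]])
T=imaging.read_camera("top")
for b in blobs(T,(0,170,90),(6,255,255),4,(230,150,400,290)): print("knob",b[0],atz(ray("top",b[0]),.104))
for q in imaging.trace("trough","top")[:3]: print("top",q["point"],q["score"],q["region"].sum(),atz(ray("top",q["point"]),.11))
E
```

```text
time: 17.08
tcp_pos: [0.5918, -0.1078, 0.2501]
orientation: [0.217, -3.133, -0.0]
ft_force: [-0.3, 0.6, -0.8]
finger_gap: 0.0684
grip_force: 0.0
tcp [ 0.5918 -0.1078  0.2501] psi 97.92 tilt -1.0 shift [0.0023 0.0056 0.2942] t 17.08
[([317.5, 225.7], 0.86, array([ 0.5849, -0.1036,  0.11  ]))]
knob [255.37254902 221.21568627] [0.55072347 0.16046855 0.104     ]
```

View pics/w4.png

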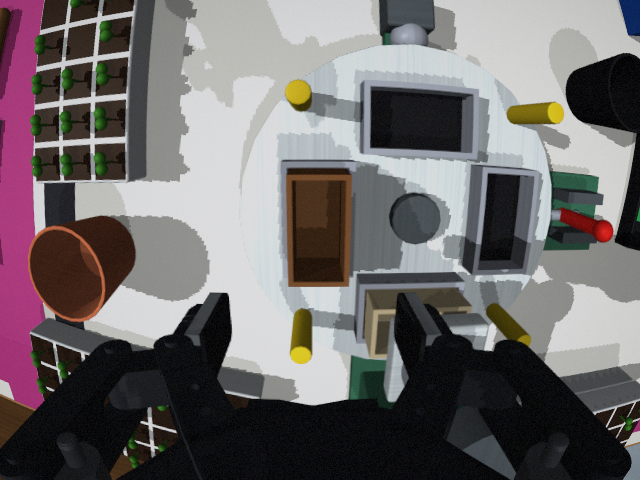

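```bash
python3 -m crank '.6 .0023 .005 .05 0 0 0;.6 0 0 .06 0 0 0;.6 0 0 .06 0 0 0;.6 0 0 .05 0 0 0;.6 0 0 .04 0 0 0;.6 0 0 .025 0 0 0;.6 0 0 .015 0 0 0;.6 0 0 0 0 0 0' 35
python3 -m crank '-1 0 0 0 0 0 0;-1 0 0 0 0 0 0;-1 0 0 0 0 0 0;-1 0 0 0 0 0 0;-1 0 0 0 0 0 0' 35
```

```text
time: 17.95
tcp_pos: [0.5884, -0.1025, 0.0997]
orientation: [0.224, -3.132, -0.001]
ft_force: [0.7, 0.5, -0.5]
finger_gap: 0.068
grip_force: 0.0
time: 18.37
tcp_pos: [0.5905, -0.1035, 0.1025]
orientation: [-0.222, 3.131, -0.0]
ft_force: [-0.5, 1.1, 6.5]
finger_gap: 0.0457
grip_force: 37.1
```

```bash
python3 -m crank '-1 0 0 -.01 0 0 0;-1 0 0 -.02 0 0 0;-1 0 0 -.03 0 0 0;-1 0 0 -.05 0 0 0;-1 0 0 -.05 0 0 0;-1 0 0 -.05 0 0 0;-1 0 0 -.05 0 0 0;-1 0 0 -.04 0 0 0'
python3 - <<'E'
from h import *
go((.45,.0,.25))
W=imaging.read_camera("wrist");T=imaging.read_camera("top");S=imaging.read_camera("scene")
cv2.imwrite("pics/w5.png",np.hstack([cv2.resize(W,(400,300)),cv2.resize(S[140:380,200:520],(400,300))])[:,:,::-1])
for b in blobs(T,(0,170,90),(6,255,255),4,(230,150,400,290)): print("knob",b[0])
E
```

```text
time: 19.03
tcp_pos: [0.5896, -0.1036, 0.2535]
orientation: [-0.222, 3.132, -0.001]
ft_force: [0.9, -0.9, -2.3]
finger_gap: 0.0457
grip_force: 36.3
tcp [ 0.5896 -0.1036  0.2535] psi 98.09 tilt -1.0 shift [0.2473 0.2445 0.0064] t 19.03
knob [255.37254902 221.21568627]
```

View pics/w5.png

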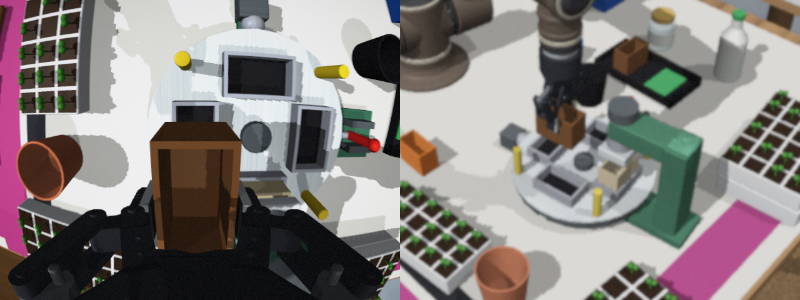

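```bash
python3 -m crank '-1 .041 .041 0 0 0 0;-1 .041 .041 0 0 0 0;-1 .041 .041 0 0 0 0;-1 .041 .041 0 0 0 0;-1 .041 .041 0 0 0 0;-1 .041 .041 0 0 0 0;-1 0 0 0 0 0 -.1;-1 0 0 0 0 0 -.2' 35 >/dev/null
python3 -m crank '-1 0 0 0 0 0 -.22;-1 0 0 0 0 0 -.22;-1 0 0 0 0 0 -.22;-1 0 0 0 0 0 -.22;-1 0 0 0 0 0 -.22;-1 0 0 0 0 0 -.22;-1 0 0 0 0 0 -.22;-1 0 0 0 0 0 -.22' >/dev/null
python3 -m crank '-1 0 0 0 0 0 -.22;-1 0 0 0 0 0 -.22;-1 0 0 0 0 0 -.22;-1 0 0 0 0 0 -.01;-1 0 0 0 0 0 0'
python3 - <<'E'
from h import *
go((.505,.364,.2))
m=imaging.camera_model("wrist");W=imaging.read_camera("wrist");
for b in blobs(W,(50,150,60),(75,255,255),300):
    c=max(cv2.findContours(b[2].astype(np.uint8),0,1)[0],key=cv2.contourArea); p=cv2.approxPolyDP(cv2.convexHull(c),6,True)[:,0]
    print(b[1],[(q.tolist(),atz(ray("wrist",q,m),.008).round(3).tolist()) for q in p])
E
```

```text
time: 20.93
tcp_pos: [0.4499, 0.0009, 0.2495]
orientation: [2.217, -2.223, -0.003]
ft_force: [-0.0, -0.5, -2.5]
finger_gap: 0.0455
grip_force: 36.9
tcp [0.4499 0.0009 0.2495] psi 179.84 tilt -1.0 shift [-0.7265 -0.1084  0.0987] t 20.93
```

```bash
python3 -m crank '-1 -.0726 -.0108 0 0 0 0;-1 -.0726 -.0108 0 0 0 0;-1 -.0726 -.0108 0 0 0 0;-1 -.0726 -.0108 0 0 0 0;-1 -.0726 -.0108 0 0 0 0;-1 0 0 0 0 0 0;-1 0 0 0 0 0 0'
python3 - <<'E'
from h import *
go((.505,.364,.2))
def look(c,W,m,bx=None):
  for b in blobs(W,(50,150,60),(80,255,255),300,bx):
    k=max(cv2.findContours(b[2].astype(np.uint8),0,1)[0],key=cv2.contourArea); p=cv2.approxPolyDP(cv2.convexHull(k),5,True)[:,0]
    print(c,b[1],b[0].round(1),[(q.tolist(),atz(ray(c,q,m),.008).round(3).tolist()) for q in p])
m=imaging.camera_model("wrist");W=imaging.read_camera("wrist");cv2.imwrite("pics/w6.png",W[:,:,::-1]);look("wrist",W,m)
look("scene",imaging.read_camera("scene"),imaging.camera_model("scene"),(380,180,450,225))
E
```

```text
time: 21.57
tcp_pos: [0.4773, 0.1842, 0.2498]
orientation: [2.222, -2.219, -0.001]
ft_force: [0.3, 0.4, -2.5]
finger_gap: 0.0451
grip_force: 36.9
tcp [0.4773 0.1842 0.2498] psi -179.92 tilt -1.0 shift [-0.3597 -0.056   0.0993] t 21.57
```

View pics/w6.png

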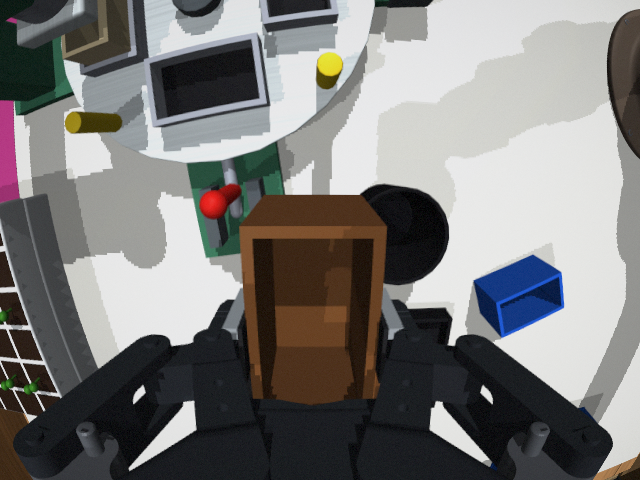

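Run:
```python
from h import *
m=dict(imaging.camera_model("wrist"));m["xyz"]=[0.48528266,0.15400007,0.37333286];m["orientation"]=[-0.20482237,-0.23769244,1.69938092]
W=cv2.imread("pics/w1.png")[:,:,::-1].copy();T=cv2.imread("pics/top0.png")[:,:,::-1].copy()
for c,I,mm,bx in (("wrist",W,m,(440,140,560,240)),("top",T,None,(165,225,215,262))):
    b=blobs(I,(50,150,60),(80,255,255),200,bx)[0]
    k=max(cv2.findContours(b[2].astype(np.uint8),0,1)[0],key=cv2.contourArea)[:,0]
    G=np.array([atz(ray(c,q,mm),.008)[:2] for q in k.astype(float)],np.float32)
    print(c,cv2.minAreaRect(G*1000), b[0],atz(ray(c,b[0],mm),.008))
    P=ray(c,b[0],mm); globals()[c]=P
print(tri([wrist,top]))
```

```text
wrist ((503.6678161621094, 366.189208984375), (105.32560729980469, 67.14324951171875), 89.71102142333984) [500.19376528 189.93357783] [0.50356603 0.36200499 0.008     ]
top ((503.7758483886719, 363.4404602050781), (100.43634033203125, 65.2138900756836), 89.88346099853516) [190.87532468 242.5038961 ] [0.50421603 0.36370668 0.008     ]
(array([0.50424699, 0.3650874 , 0.00272114]), np.float64(0.0004200657648896519))
```

```bash
python3 -m crank '-1 -.06 -.009 0 0 0 0;-1 -.06 -.009 0 0 0 0;-1 -.06 -.009 0 0 0 0;-1 -.06 -.009 0 0 0 0;-1 -.06 -.009 0 0 0 0;-1 -.06 -.009 0 0 0 0;-1 0 0 0 0 0 0;-1 0 0 .03 0 0 0' 35 >/dev/null
python3 -m crank '-1 0 0 .06 0 0 0;-1 0 0 .06 0 0 0;-1 0 0 .06 0 0 0;-1 0 0 .05 0 0 0;-1 0 0 .03 0 0 0;-1 0 0 .015 0 0 0;-1 0 0 0 0 0 0;-1 0 0 0 0 0 0'
python3 -c "
from h import *
go((.504,.364,.0605))"
```

```text
time: 23.0
tcp_pos: [0.505, 0.3616, 0.099]
orientation: [-2.219, 2.223, -0.0]
ft_force: [0.4, 0.6, -1.9]
finger_gap: 0.0452
grip_force: 37.0
tcp [0.505  0.3616 0.099 ] psi 179.91 tilt -1.0 shift [-0.0048  0.002   0.0769] t 23.0
```

```bash
python3 -m crank '-1 -.0048 .002 .02 0 0 0;-1 0 0 .02 0 0 0;-1 0 0 .016 0 0 0;-1 0 0 .012 0 0 0;-1 0 0 .004 0 0 0;-1 0 0 .003 0 0 0;-1 0 0 0 0 0 0'
```

```text
time: 23.58
tcp_pos: [0.5034, 0.3647, 0.0609]
orientation: [2.221, -2.221, -0.0]
ft_force: [-0.4, 0.5, -2.4]
finger_gap: 0.0453
grip_force: 37.0
```

Not yet in contact (force is still the carried weight); go down in 1 mm steps.

```bash
python3 -m crank '-1 0 0 .002 0 0 0;-1 0 0 0 0 0 0'
python3 -m crank '-1 0 0 .003 0 0 0;-1 0 0 0 0 0 0'
```

```text
time: 23.75
tcp_pos: [0.5038, 0.365, 0.0605]
orientation: [-2.221, 2.221, -0.0]
ft_force: [-1.4, -1.1, 2.4]
finger_gap: 0.0456
grip_force: 37.6
time: 23.92
tcp_pos: [0.5038, 0.365, 0.0605]
orientation: [-2.22, 2.22, -0.0]
ft_force: [-3.8, -3.0, 12.4]
finger_gap: 0.0455
grip_force: 38.7
```

```bash
python3 -m crank '.5 0 0 -.002 0 0 0;.5 0 0 0 0 0 0;.5 0 0 0 0 0 0;.5 0 0 0 0 0 0;.5 0 0 -.02 0 0 0;.5 0 0 -.05 0 0 0;.5 0 0 -.07 0 0 0;.5 0 0 -.07 0 0 0'
python3 -m crank '.5 0 0 -.07 0 0 0;.5 .06 0 -.03 0 0 0;.5 .08 0 0 0 0 0;.5 .08 0 0 0 0 0;.5 .08 0 0 0 0 0;.5 .08 0 0 0 0 0;.5 .08 0 0 0 0 0;.5 0 0 0 0 0 0'
python3 - <<'E'
from h import *
T=imaging.read_camera("top");W=imaging.read_camera("scene")
cv2.imwrite("pics/t7.png",np.hstack([cv2.resize(T[150:300,160:360],(400,300)),cv2.resize(W[140:340,260:500],(400,300))])[:,:,::-1])
for b in blobs(T,(0,170,90),(6,255,255),4,(230,150,400,290)): print("knob",b[0])
E
```

```text
time: 24.58
tcp_pos: [0.5029, 0.3644, 0.1651]
orientation: [2.22, -2.22, -0.001]
ft_force: [0.8, 1.7, -0.7]
finger_gap: 0.0641
grip_force: 0.0
time: 25.25
tcp_pos: [0.5032, 0.1292, 0.2155]
orientation: [2.214, -2.227, 0.003]
ft_force: [0.6, 0.2, -0.2]
finger_gap: 0.0642
grip_force: 0.0
```

View pics/t7.png

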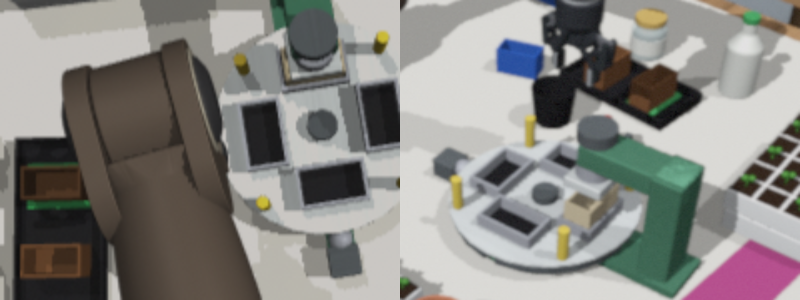

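The trough stands upright on the plate, with a green margin on both sides, and the blank is still in its mould. The gripper touches nothing.

```bash
python3 -m crank '.5 0 0 0 0 0 0;.5 0 0 0 0 0 0;.5 0 0 0 0 0 0' >/dev/null; python3 -c "
from workcell import bot
print(bot.job_done())"
```

```text
the job is handed in; nothing more can be done
None
```

The job is handed in, with no verdict returned: I pulled the bolt, turned the table one station clockwise until it clicked, pushed the bolt home, and set the trough upright and square on the green plate, with the blank still in its mould.

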